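# Open the dust-port damper to the marker and start the extractor

### The arm

A 6-joint arm with a two-finger parallel gripper is mounted at the origin on the work surface. World frame = base frame: x ahead of the robot, y to its left, z up, the work surface at z = 0. Lengths are in m, angles in rad, forces in N, time in s.
With the tool pointing down it reaches from about 0.3 to 0.875 m from the base axis. Payload 6.4 kg.
Tool frame: the origin (TCP) lies between the finger pads; the fingertips stand 25 mm ahead of it and the grasp point (between the pads) lies 6 mm ahead of it; x points along the fingers, y is the direction in which the jaws open and shut, and the axes are right-handed (so a half turn about x gives the same grasp; the last joint's range is limited). The gripper opens to 88 mm and grips with 3 to 60 N. Pads are 18 mm wide; open, the fingers measure 123 mm over their backs; the gripper's body (75 mm by 187 mm) begins 45 mm behind the grasp point.
Start: joints at [-1.361, 0.181, 1.607, -0, 1.354, -0.206], TCP at [0.232, -0.526, 0.231] pointing down, gripper open.
Joint ranges: [-2.99, 2.99], [-0.89, 2.07], [0.3, 2.58], [-1.14, 4.28], [0, 2.63], [-3.12, 3.12]. Speed limits (rad/s): [2.57, 2.57, 3.01, 3.14, 3.14, 3.14].

### API

Orientations are given as a unit quaternion [x, y, z, w].
In Python, from station import * gives the robot as it stands.
- The arm moves only by the shell command python3 -m creep 'ROWS'. ROWS is text: rows parted by semicolons, each of 5 numbers parted by spaces: the shift along the tool's x, y, z as a fraction of full scale, then the turn about the tool's x as a fraction of full scale, then the closure, from -1 (fully open) to 1 (shut). A call has 1 to 5 rows; each row is the pose to reach, as a shift and turn from the pose commanded when the call began, along the tool's axes at that moment; what a row does not reach only later rows make up. Full scale, the value 1, is 300 mm for a shift and pi/4 rad for a turn. A row lasts 1/10 s, in which the tool goes at most 50 mm and 8.59 degrees, less where a joint would pass 70% of its speed; a pose out of reach is approached as far as the arm can. A call with a number of a shift or a turn outside -1 to 1 is refused whole. A call with a gripper value outside its range is refused whole. The fingers move at their own pace and stop on an object; the grip force is fixed at half the most. Time passes only in rows, so rows that repeat a pose let the fingers close. It gives the time, the measured TCP pose, the force and the opening at its end, in the units of the state.
- read_state(): the state, without advancing time (a new reading comes with each control period).
- read_camera(name): name is "scene" or "side" or "wrist"; returns a dict with "image" (384x512x3 uint8, blue, green, red), "intrinsics" (3x3 intrinsics, pixels), "extrinsics" (4x4, takes a point from camera to world coordinates); the wrist camera has in their place "mount" (4x4, takes a point from camera to tool coordinates, whose origin is the TCP and whose axes are the tool frame's). Camera axes: x right, y down, z forward; pixel columns grow to the right and rows downward; lengths in m; the calibration is good to about 2 mm. The wrist camera is an equidistant fisheye: a pixel r from the principal point sees the ray r / f radians off the axis. A picture is of the moment at which its call begins: read the wrist's pose just before it. There is no depth.
- sign_off(): hands the job in, once; it reports no verdict.
The state is a dict: "clock": time; "qpos": joint angles; "joint_vel": joint speeds; "joint_efforts": joint torques, N m; "ee_pos": TCP position; "orientation": TCP orientation; "wrist_force": force on the tool from outside, world axes, zero at the start; "moment": the same for the moment, N m; "width": finger opening in m.
Only numpy, scipy, OpenCV 4.12 (cv2) and the standard library are available. Lean on these libraries where they do the work, as an engineer would, in place of code of your own. Each camera call takes 0.05 s, during which the arm holds its last target.

### The job

Get the bench's dust extraction ready: with the fingertips, push the red lever post of the round damper around its scale until its pointer points at the orange marker clip, then press the green start button on the yellow switch box all the way down and let go. Push only: do not lift the damper ring out of its seat, do not shift the marker, do not press the red stop button and leave the tape measure, screwdriver, pencil and wood offcut where they lie.

Things in the scene. Friction and masses are not known exactly. Their poses are not given: they have to be found in the camera images.
- damper_axis (a point): Centre of the damper: a round grey housing fixed to the bench, 262 mm in diameter, 30 mm high; this point lies on its top face, on the upright axis of the ring. A flat aluminium ring (164 mm outside diameter) with two shutter blades lies on it, its top 39 mm above the bench. Axes are the housing's: z up; the scale lies on its -x side, over a quarter circle.
- lever_post (a point): Centre of the top (95 mm above the bench) of the red upright lever post, 22 mm in diameter, 50 mm tall, its axis 90 mm from the damper axis, on an arm of the ring. A red pointer on the arm reaches to 108 mm. Site x points outward from the axis along the lever. Turns with the ring about the axis, about 4 N of push, stays where left; the ring lies loose in its seat and can be lifted.
- ring (a joint): Angle of ring and lever, rad: 0 shut, 1.571 fully open (end stops); grows anticlockwise seen from above. At 0 the lever points 135 degrees anticlockwise from the housing's x axis. It starts near shut, at a smaller angle than the marker.
- marker_top (a point): Centre of the top of the orange marker clip on the rim of the housing, 124 mm from the damper axis, 41 mm above the bench; the clip is 12.6 mm wide along the rim and runs from 111 to 137 mm from the axis. The point's x axis points outward from the damper axis. It is held by friction only and can be shifted by a knock; it must stay.
- marker (a joint): Angle of the marker clip about the same axis, with the same zero and direction as ring: the lever points at the clip when the two joints are equal.
- start_top (a point): Centre of the top of the green start button (30 mm in diameter) on the yellow switch box, a box fixed to the bench, 85 x 140 mm, 45 mm high. The button top is about 68 mm above the bench and stands 10 mm proud of its 46 mm wide black collar. It is pressed straight down and springs back.
- start (a joint): Press of the green button, m: 0 up, 0.006 fully down, which takes about 5 N.
- stop_top (a point): Centre of the top of the red stop button, just like the green one, 66 mm beside it on the same box. Not to be pressed.
- stop (a joint): Press of the red button, m: 0 up, 0.006 fully down.
- tape: Black tape measure with a yellow disc, 62 x 38 x 60 mm, loose, between the work and the robot. Origin at its underside. Bystander: leave alone.
- screwdriver: Screwdriver with yellow handle, lying between damper and switch box, along x, about 30 mm high or less. Origin at its underside. Bystander: leave alone.
- pencil: Orange carpenter's pencil, 175 mm long, 7.5 mm thick, lying. Origin at its underside. Bystander: leave alone.
- offcut: Pine offcut 150 x 70 x 20 mm, lying flat. Origin at its underside. Bystander: leave alone.
Things that resemble listed ones, but are neither listed nor needed, are in the scene too. What is shaped like the part that bears start_top but turquoise is not meant.

How it is judged:
By the outcome, as a careful person would: the job done as asked, in the order asked, and still so for the second after the job is handed in, with the robot touching nothing.
It also fails if it takes over 48 s, if anything falls off the work surface, if the arm or the gripper's body presses on something with over 40 N, if the wrist force passes 120 N, or if a joint passes its speed limit or range.

## Working session

There is one attempt and no reset: what is moved stays moved. The work goes in short steps, Python scripts to look and compute and a shell command to move; the robot and the scene stay as the last step left them, time stands still between calls to the robot, and variables do not carry over. Pictures are saved under pics/ and viewed, and the job is handed in when it is done.

```bash
ls; mkdir -p pics
python3 - <<'E'
from station import *
import cv2,json
s=read_state();print(s)
for n in ["scene","side","wrist"]:
    c=read_camera(n);cv2.imwrite(f"pics/a_{n}.png",c["image"])
    print(n,c["intrinsics"],c.get("extrinsics",c.get("mount")))
E
```

```text
pics
{'clock': 0.0, 'qpos': array([-1.36131545e+00,  1.81500619e-01,  1.60797307e+00,  1.52699752e-05,
        1.35381048e+00, -2.06297686e-01]), 'joint_vel': array([ 0.00010484,  0.00039131, -0.00052467, -0.00074899, -0.00101909,
        0.00106389]), 'joint_efforts': array([ 2.97481220e-04, -4.33867371e+01, -3.41848719e+01,  7.00886501e-02,
        3.83749232e-02, -1.28001880e-04]), 'ee_pos': array([ 0.232152  , -0.52546786,  0.23034977]), 'orientation': array([ 0.69188619,  0.14654022, -0.69187755,  0.14534412]), 'wrist_force': array([0.48385771, 0.39526917, 0.19998796]), 'moment': array([ 0.04160287, -0.02882702,  0.01157879]), 'width': 0.08811140631345363}
scene [[460.06711602   0.         262.55354068]
 [  0.         460.06711602 182.65979358]
 [  0.           0.           1.        ]] [[-0.1985457   0.66858461 -0.71664093  1.32920642]
 [ 0.98006885  0.13045267 -0.14982371  0.15412748]
 [-0.0066821  -0.73210431 -0.68115977  0.88411209]
 [ 0.          0.          0.          1.        ]]
side [[377.79971159   0.         253.66227105]
 [  0.         377.79971159 189.16595194]
 [  0.           0.           1.        ]] [[-0.90019744 -0.25897131  0.35011203  0.10919106]
 [-0.43514464  0.50327277 -0.74656926  0.80297443]
 [ 0.01713817 -0.82440911 -0.56573483  0.70936887]
 [ 0.          0.          0.          1.        ]]
wrist [[297.31863964   0.         256.19542461]
 [  0.         297.31863964 194.17459205]
 [  0.           0.           1.        ]] [[-7.39764386e-04 -2.56072332e-01  9.66657340e-01 -1.54375735e-01]
 [ 9.99999151e-01  8.47937222e-04  9.89903019e-04  5.44047699e-04]
 [-1.07315151e-03  9.66657252e-01  2.56071487e-01 -6.52085216e-02]
 [ 0.00000000e+00  0.00000000e+00  0.00000000e+00  1.00000000e+00]]
```

View pics/a_scene.png

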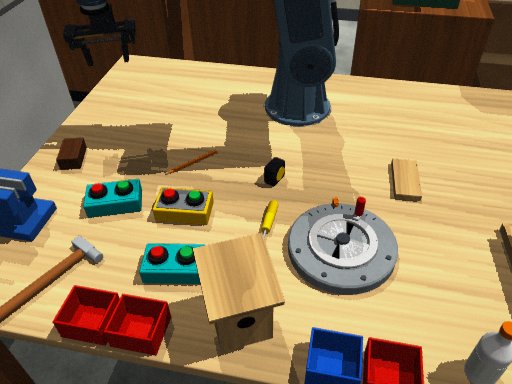

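View pics/a_side.png

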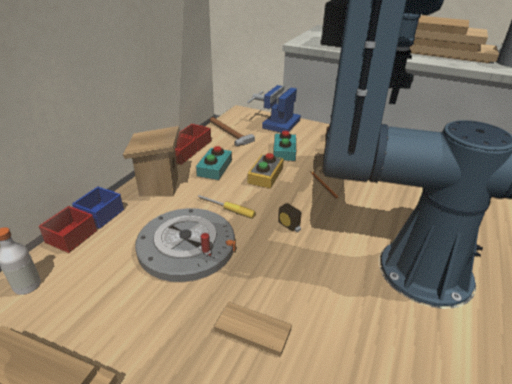

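View pics/a_wrist.png

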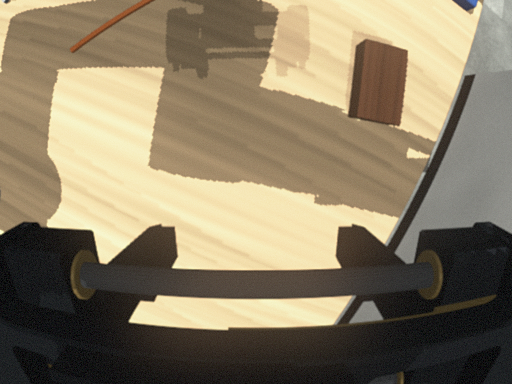

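The scene view shows these candidates:
- **Green button:** yellow box at about (183,206) with its green button at (195,198). The turquoise look-alikes are at (112,198) and (170,262). The yellow box fits.
- **Damper:** centre about (343,240), red post top about (360,200), orange clip about (335,202).

I'll confirm in enlarged crops.

Run:
```python
import cv2,numpy as np
a=cv2.imread("pics/a_scene.png");b=cv2.imread("pics/a_side.png")
p=cv2.resize(a[175:300,140:410],(0,0),fx=2.9,fy=2.9,interpolation=cv2.INTER_CUBIC)
cv2.imwrite("pics/c1.png",p[:,:800])
cv2.imwrite("pics/c2.png",cv2.resize(b[145:285,130:310],(0,0),fx=4,fy=4,interpolation=cv2.INTER_CUBIC))
```

```text
(no output)
```

View pics/c1.png

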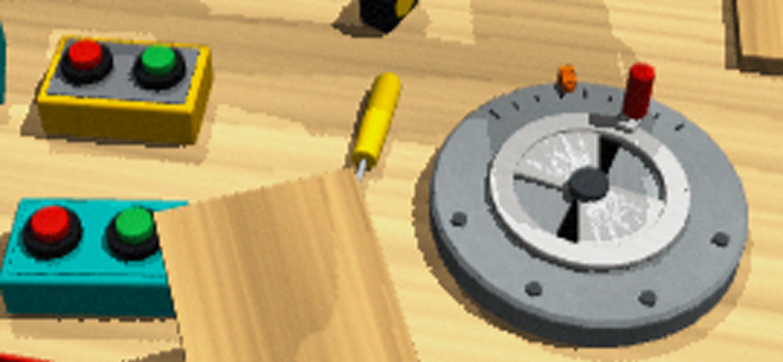

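View pics/c2.png

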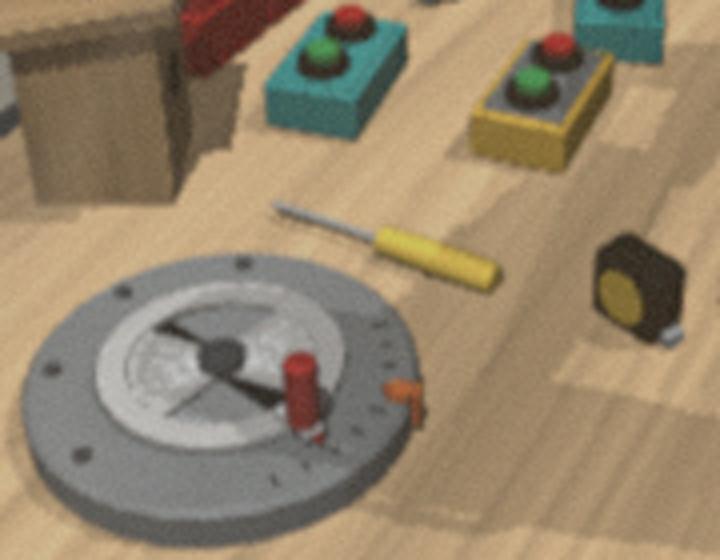

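The crops confirm it: the yellow box has a green button on its damper side, and the clip and post are as described. Next I'll measure by colour masks.

```bash
cat > h.py <<'E'
import cv2,numpy as np
def ray(c,uv):
    K=c["intrinsics"];E=c["extrinsics"]
    d=E[:3,:3]@np.linalg.solve(K,[uv[0],uv[1],1.]);return E[:3,3],d/np.linalg.norm(d)
def onz(c,uv,z):
    o,d=ray(c,uv);return o+d*(z-o[2])/d[2]
def tri(r):
    A=sum(np.eye(3)-np.outer(d,d) for o,d in r);b=sum((np.eye(3)-np.outer(d,d))@o for o,d in r)
    return np.linalg.solve(A,b)
def mask(im,h0,h1,smin,vmin,roi):
    h=cv2.cvtColor(im,cv2.COLOR_BGR2HSV).astype(int)
    H=h[...,0];m=((H>=h0)&(H<=h1)) if h0<=h1 else ((H>=h0)|(H<=h1))
    m=m&(h[...,1]>=smin)&(h[...,2]>=vmin)
    o=np.zeros(m.shape,np.uint8);x0,y0,x1,y1=roi;o[y0:y1,x0:x1]=m[y0:y1,x0:x1];return o
def info(m):
    n,l,st,c=cv2.connectedComponentsWithStats(m)
    return [(st[i].tolist(),c[i].round(1).tolist()) for i in range(1,n) if st[i][4]>8]
E
python3 - <<'E'
from station import *
from h import *
S=read_camera("scene");D=read_camera("side")
a,b=S["image"],D["image"]
def show(n,m): print(n,info(m))
show("post s",mask(a,172,4,150,60,(345,185,375,225)))
show("post d",mask(b,170,5,120,50,(190,225,220,260)))
show("clip s",mask(a,7,16,150,80,(325,190,345,212)))
show("clip d",mask(b,5,16,130,80,(222,235,240,256)))
show("green s",mask(a,45,80,130,50,(180,180,215,215)))
show("green d",mask(b,45,80,100,40,(250,155,275,180)))
show("red s",mask(a,172,4,150,60,(155,180,185,215)))
show("red d",mask(b,170,5,120,50,(255,145,285,165)))
# damper: ring top ellipse, white
for n,c,roi,z in (("s",S,(300,205,385,275),.039),("d",D,(150,210,222,262),.039)):
    h=cv2.cvtColor(c["image"],cv2.COLOR_BGR2HSV);x0,y0,x1,y1=roi
    m=np.zeros(h.shape[:2],np.uint8);m[y0:y1,x0:x1]=((h[...,2]>(175 if n=='s' else 150))&(h[...,1]<45))[y0:y1,x0:x1]
    cv2.imwrite(f"pics/m_{n}.png",m*255)
    cs=cv2.findContours(m,0,1)[0];k=max(cs,key=cv2.contourArea)
    P=np.array([onz(c,p[0],z)[:2] for p in cv2.convexHull(k)])
    A=np.c_[2*P,np.ones(len(P))];x=np.linalg.lstsq(A,(P**2).sum(1),rcond=None)[0]
    print(n,len(P),"c",x[:2],"r",np.sqrt(x[2]+x[:2]@x[:2]))
E
```

```text
post s [([356, 197, 10, 19, 127], [360.3, 205.9])]
post d [([201, 233, 8, 19, 118], [204.8, 242.1])]
clip s [([332, 197, 7, 10, 45], [335.3, 201.0])]
clip d [([226, 240, 10, 11, 51], [231.3, 243.7])]
green s [([189, 191, 12, 10, 95], [194.4, 195.1])]
green d [([259, 162, 8, 6, 35], [262.8, 164.5])]
red s [([163, 190, 12, 9, 89], [169.0, 193.6])]
red d [([266, 154, 8, 5, 32], [269.6, 155.8])]
s 32 c [0.59431931 0.19505235] r 0.08060059008257409
d 28 c [0.59657149 0.19274314] r 0.08107869645692473
```

Run:
```python
from station import *
from h import *
from scipy.spatial.transform import Rotation as R
S=read_camera("scene");D=read_camera("side")
C=np.array([.5955,.194])
def pol(p): v=p[:2]-C; return np.hypot(*v)*1e3,np.degrees(np.arctan2(v[1],v[0]))%360
for n,u,w,z in (("post",(360.3,205.9),(204.8,242.1),.072),("posttop",(361.3,199.3),(204.9,235.3),.095),("clip",(335.3,201),(231.3,243.7),.036),("green",(194.4,195.1),(262.8,164.5),.065),("red",(169,193.6),(269.6,155.8),.065)):
    t=tri([ray(S,u),ray(D,w)]);s=onz(S,u,z);d=onz(D,w,z)
    print(n,t.round(4),s.round(4),d.round(4),[np.round(pol(q),1) for q in (t,s,d)])
r=R.from_quat(read_state()["orientation"]).as_matrix();print(r.round(3))
# clip tops by plane 41mm: ring-blob top edges
print(read_state()["ee_pos"],read_state()["clock"])
```

```text
post [0.5104 0.2266 0.0724] [0.5109 0.2275 0.072 ] [0.5104 0.225  0.072 ] [array([ 91.2, 159. ]), array([ 91. , 158.4]), array([ 90.5, 160. ])]
posttop [0.5093 0.2259 0.0943] [0.5112 0.2267 0.095 ] [0.5086 0.2251 0.095 ] [array([ 91.9, 159.7]), array([ 90.5, 158.8]), array([ 92.3, 160.3])]
clip [0.4688 0.1664 0.0357] [0.4692 0.1665 0.036 ] [0.4686 0.1665 0.036 ] [array([129.7, 192.3]), array([129.3, 192.3]), array([129.8, 192.2])]
green [ 0.544  -0.1888  0.0651] [ 0.5462 -0.187   0.065 ] [ 0.5441 -0.1922  0.065 ] [array([386.2, 262.3]), array([384.2, 262.6]), array([389.6, 262.4])]
red [ 0.549  -0.2556  0.0631] [ 0.5534 -0.2524  0.065 ] [ 0.5478 -0.2566  0.065 ] [array([452. , 264.1]), array([448.4, 264.6]), array([453.1, 264. ])]
[[-0.     0.404 -0.915]
 [ 0.    -0.915 -0.404]
 [-1.    -0.    -0.   ]]
[ 0.2322406  -0.52589963  0.23099946] 0.35
```

The measurements agree. The post is at about 159.5° on r≈90 mm and the clip at about 192.3°, so the ring must turn about 33°. I'll travel over there and square the jaws to world y.

```bash
python3 -m creep '0 -0.57 -0.55 0.53 -1;0 -0.57 -0.55 0.53 -1;0 -0.57 -0.55 0.53 -1;0 -0.57 -0.55 0.53 -1;0 -0.57 -0.55 0.53 -1'
python3 - <<'E'
from station import *
from scipy.spatial.transform import Rotation as R
s=read_state();print(s["ee_pos"],s["clock"]);print(R.from_quat(s["orientation"]).as_matrix().round(3))
E
```

```text
clock: 0.85
ee_pos: [0.3146, -0.3004, 0.2312]
orientation: [0.707, 0.0, -0.707, -0.0]
wrist_force: [0.9, -1.1, 0.3]
width: 0.0881
[ 0.31457183 -0.30036507  0.231155  ] 0.85
[[ 0. -0. -1.]
 [ 0. -1.  0.]
 [-1. -0. -0.]]
```

```bash
python3 -m creep '0 -0.76 -0.28 0 -1;0 -0.76 -0.28 0 -1;0 -0.76 -0.28 0 -1;0 -0.76 -0.28 0 -1;0 -0.76 -0.28 0 -1'; python3 -m creep '0 -0.76 -0.28 0 -1;0 -0.76 -0.28 0 -1;0 -0.76 -0.28 0 -1;0 -0.76 -0.28 0 -1;0 -0.76 -0.28 0 -1'
python3 - <<'E'
from station import *
import cv2
s=read_state();print(s["ee_pos"],s["orientation"])
c=read_camera("wrist");cv2.imwrite("pics/b_wrist.png",c["image"])
E
```

```text
clock: 1.35
ee_pos: [0.3986, -0.0727, 0.2316]
orientation: [0.708, -0.0, -0.707, 0.0]
wrist_force: [0.7, -1.1, 0.6]
width: 0.0886
clock: 1.85
ee_pos: [0.4828, 0.1556, 0.2314]
orientation: [0.707, 0.0, -0.707, 0.0]
wrist_force: [0.4, -0.4, 0.6]
width: 0.0882
[0.48275366 0.15564835 0.23142706] [ 7.07376832e-01  3.04860376e-04 -7.06836540e-01  1.73817150e-04]
```

View pics/b_wrist.png

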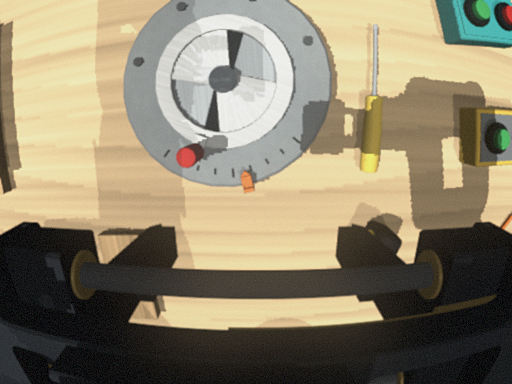

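The wrist view shows the hub at (224,79), the post top at (186,156), the clip at (248,182) and the yellow box's green button at (497,137). I'll refine the angles from this view.

```bash
cat >> h.py <<'E'
from scipy.spatial.transform import Rotation as R
def wray(c,s,uv):
    K=c["intrinsics"];M=c["mount"];p=(np.array(uv)-K[:2,2])/K[0,0];r=np.hypot(*p)
    d=np.r_[p/r*np.sin(r),np.cos(r)];T=R.from_quat(s["orientation"]).as_matrix()
    return s["ee_pos"]+T@M[:3,3],T@(M[:3,:3]@d)
def wz(c,s,uv,z):
    o,d=wray(c,s,uv);return o+d*(z-o[2])/d[2]
def fit(P):
    A=np.c_[2*P,np.ones(len(P))];x=np.linalg.lstsq(A,(P**2).sum(1),rcond=None)[0];return x[:2],np.sqrt(x[2]+x[:2]@x[:2])
E
cat > look.py <<'E'
from station import *
from h import *
import sys
s=read_state();c=read_camera("wrist");a=c["image"];cv2.imwrite(sys.argv[1],a)
h=cv2.cvtColor(a,cv2.COLOR_BGR2HSV)
m=((h[...,2]>165)&(h[...,1]<45)).astype(np.uint8)
k=max(cv2.findContours(m,0,1)[0],key=lambda q:cv2.contourArea(cv2.convexHull(q)));
P=np.array([wz(c,s,p[0],.039)[:2] for p in cv2.convexHull(k)])
C,r=fit(P)
for _ in range(4):
    e=abs(np.hypot(*(P-C).T)-.082);q=e<max(.003,np.median(e));C,r=fit(P[q])
print("ring",len(P),q.sum(),C,r)
def pol(p): v=p[:2]-C; return (np.hypot(*v)*1e3).round(1),(np.degrees(np.arctan2(v[1],v[0]))%360).round(2)
dark=((h[...,2]<90)&(h[...,1]<90)).astype(np.uint8)
for n,mm,z in (("red",mask(a,172,4,150,60,(0,0,512,230)),.095),("orange",mask(a,6,14,170,100,(0,0,512,230)),.04)):
    for st,ce in info(mm):
        p=wz(c,s,ce,z)
        if np.hypot(*(p[:2]-C))<.16: print(n,st,ce,p[:2].round(4),pol(p))
E
python3 look.py pics/b2.png
```

```text
ring 35 17 [0.58514006 0.17256524] 0.1038012792268769
red [182, 149, 19, 19, 282] [190.8, 158.1] [0.5098 0.2254] (np.float64(92.1), np.float64(144.98))
```

Run:
```python
from h import *
a=cv2.imread("pics/b2.png");h=cv2.cvtColor(a,cv2.COLOR_BGR2HSV)
print(h[182,248],h[176,246],h[158,190],h[155,186],h[60,170],h[75,285],h[100,310],h[79,224],h[200,248])
cv2.imwrite("pics/b2c.png",cv2.resize(a[60:200,120:340],(0,0),fx=3.6,fy=3.6,interpolation=cv2.INTER_CUBIC))
```

```text
[ 13 159 233] [ 12 154 207] [  2 169 217] [  1 165 219] [ 36   6 213] [ 30   4 236] [ 75   6 170] [100   7 108] [ 18  84 221]
```

View pics/b2c.png

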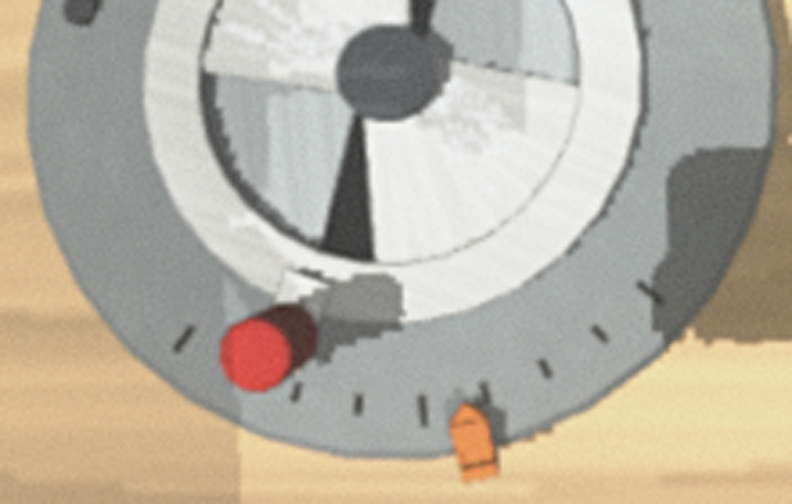

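```bash
sed -i 's/h\[...,2\]>165)&(h\[...,1\]<45)/h[...,2]>200)\&(h[...,1]<25)/; s/mask(a,172,4,150,60/mask(a,172,4,130,170/; s/mask(a,6,14,170,100/mask(a,7,15,135,130/' look.py
sed -i 's/^k=max.*/m[230:]=0;k=max(cv2.findContours(m,0,1)[0],key=lambda q:cv2.contourArea(cv2.convexHull(q)));print(cv2.boundingRect(k))/' look.py
cat >> look.py <<'E'
for pt in eval(sys.argv[2]) if len(sys.argv)>2 else []: print(pt,pol(wz(c,s,pt[:2],pt[2])),wz(c,s,pt[:2],pt[2])[:2].round(4))
E
python3 look.py pics/b3.png '[(191.1,158.3,.095),(250,172.5,.041),(252,186,.041),(227.5,80,.04),(497,137,.068)]'
```

```text
(158, 14, 137, 134)
ring 49 49 [0.59372577 0.19393246] 0.08089232179211371
red [178, 148, 19, 19, 279] [187.2, 157.1] [0.5096 0.2259] (np.float64(90.0), np.float64(159.21))
orange [243, 171, 12, 22, 184] [248.3, 181.9] [0.4722 0.166 ] (np.float64(124.7), np.float64(192.94))
(191.1, 158.3, 0.095) (np.float64(89.8), np.float64(161.88)) [0.5084 0.2219]
(250, 172.5, 0.041) (np.float64(114.0), np.float64(195.24)) [0.4838 0.164 ]
(252, 186, 0.041) (np.float64(130.4), np.float64(194.37)) [0.4674 0.1616]
(227.5, 80, 0.04) (np.float64(4.0), np.float64(249.23)) [0.5923 0.1902]
(497, 137, 0.068) (np.float64(368.7), np.float64(262.76)) [ 0.5473 -0.1718]
```

Refined: centre (0.594,0.194), post at 159.2°/90.0 mm, clip at 192.9°/124.7 mm. Both radii match the description. Next I move above the post and lower the open jaws around it.

```bash
python3 -c "
from station import *
s=read_state();print(s['ee_pos'],s['clock'],s['orientation'])"
```

```text
[0.48236489 0.15515794 0.23093071] 2.0 [-0.70691758 -0.00141409  0.70729316 -0.00138619]
```

```bash
python3 -m creep '0 -0.24 -0.087 0 -1;0 -0.24 -0.087 0 -1;0.15 -0.24 -0.087 0 -1;0.3 -0.24 -0.087 0 -1;0.3 -0.24 -0.087 0 -1'
python3 - <<'E'
from station import *
import cv2
cv2.imwrite("pics/d_w.png",read_camera("wrist")["image"])
a=read_camera("scene")["image"];cv2.imwrite("pics/d_s.png",cv2.resize(a[130:290,250:430],(0,0),fx=3.6,fy=3.6))
print(read_state()["ee_pos"])
E
```

```text
clock: 2.5
ee_pos: [0.5036, 0.2228, 0.1351]
orientation: [-0.703, 0.002, 0.711, -0.001]
wrist_force: [-0.3, -0.3, -0.6]
width: 0.0881
[0.50820071 0.22385567 0.14143393]
```

View pics/d_w.png

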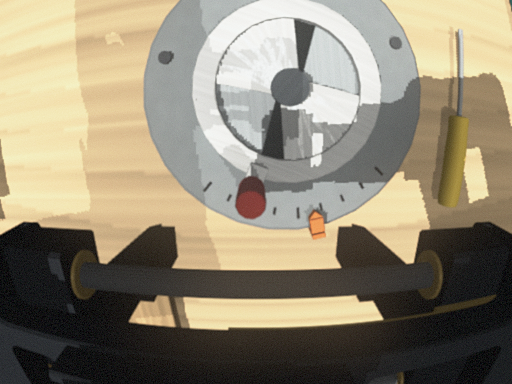

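View pics/d_s.png

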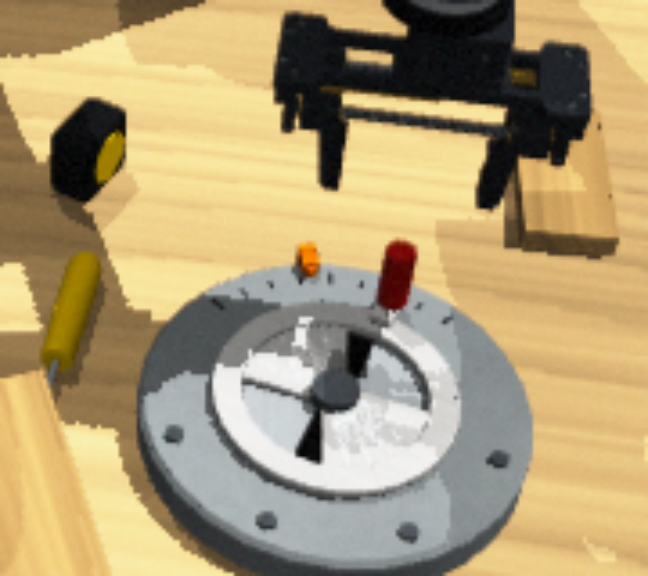

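The wrist and scene views show the post at (251,197) in the wrist image, centred between the jaws, with nothing under the fingertips. I'll descend to straddle it and narrow the jaws without gripping.

```bash
python3 -m creep '0.08 0 0 0 -1;0.17 0 0 0 -0.5;0.17 0 0 0 0;0.17 0 0 0 0;0.17 0 0 0 0'; python3 -c "
from station import *
import cv2
s=read_state();print(s['ee_pos'],s['width'],s['wrist_force'])
a=read_camera('scene')['image'];cv2.imwrite('pics/e_s.png',cv2.resize(a[130:290,250:430],(0,0),fx=3.6,fy=3.6))"
```

```text
clock: 3.1
ee_pos: [0.5104, 0.2251, 0.0931]
orientation: [0.709, 0.0, -0.706, -0.001]
wrist_force: [-0.3, 0.1, 0.1]
width: 0.0582
[0.51044801 0.22513095 0.0930962 ] 0.05821899981633949 [-0.29698037  0.13001372  0.08979705]
```

View pics/e_s.png

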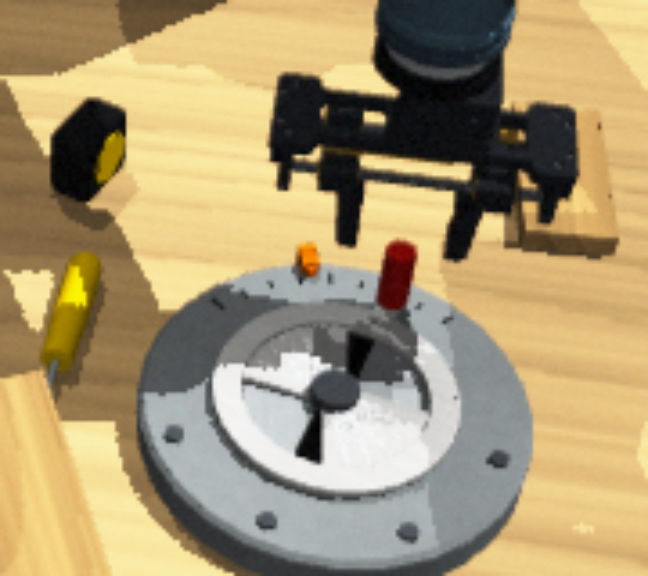

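```bash
python3 -c "
from station import *
from h import *
S=read_camera('scene');s=read_state()
print(s['ee_pos'],s['width'],R.from_quat(s['orientation']).as_matrix().round(4))
for z in (.06,.068,.09,.1): print(z,onz(S,(346.7,198),z),onz(S,(376.4,201.4),z))
a=read_camera('side');cv2.imwrite('pics/e_d.png',cv2.resize(a['image'][190:290,130:260],(0,0),fx=5,fy=5,interpolation=2))
a=read_camera('wrist');cv2.imwrite('pics/e_w.png',a['image'])"
```

```text
[0.50996785 0.22518812 0.09242603] 0.05031499417826527 [[ 3.5e-03 -6.0e-04 -1.0e+00]
 [ 7.0e-04 -1.0e+00  6.0e-04]
 [-1.0e+00 -7.0e-04 -3.5e-03]]
0.06 [0.47726296 0.19351574 0.06      ] [0.47513835 0.26747407 0.06      ]
0.068 [0.48553313 0.19313338 0.068     ] [0.48342914 0.26637376 0.068     ]
0.09 [0.5082761 0.1920819 0.09     ] [0.50622883 0.26334793 0.09      ]
0.1 [0.51861381 0.19160395 0.1       ] [0.51659233 0.26197255 0.1       ]
```

View pics/e_d.png

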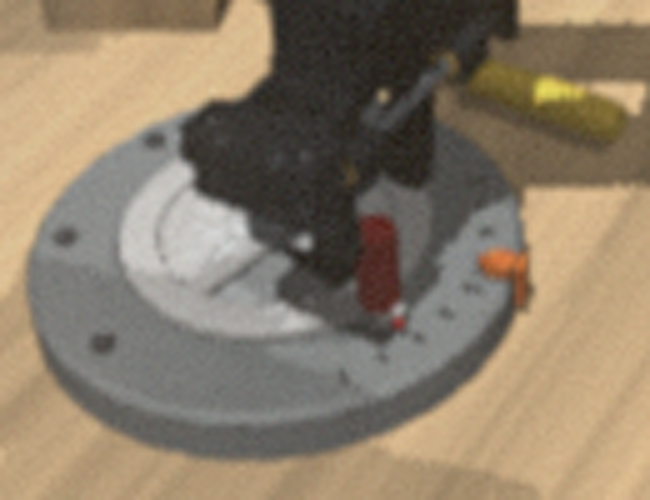

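View pics/e_w.png

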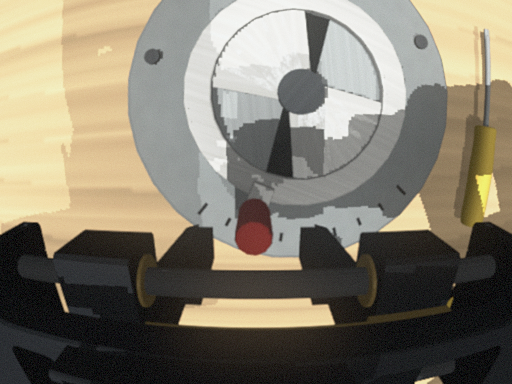

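```bash
python3 -c "
from station import *
from h import *
S=read_camera('scene');D=read_camera('side')
print(tri([ray(S,(376.4,201.4)),ray(D,(199,246.6))]),tri([ray(S,(346.7,198)),ray(D,(213,227))]))
a=S['image'];cv2.imwrite('pics/f_s.png',cv2.resize(a[170:220,325:400],(0,0),fx=10,fy=10,interpolation=2))
print(read_state()['width'])"
```

```text
[0.50390042 0.2621473  0.08925494] [0.50892588 0.19015213 0.09284028]
0.04382630775708522
```

View pics/f_s.png

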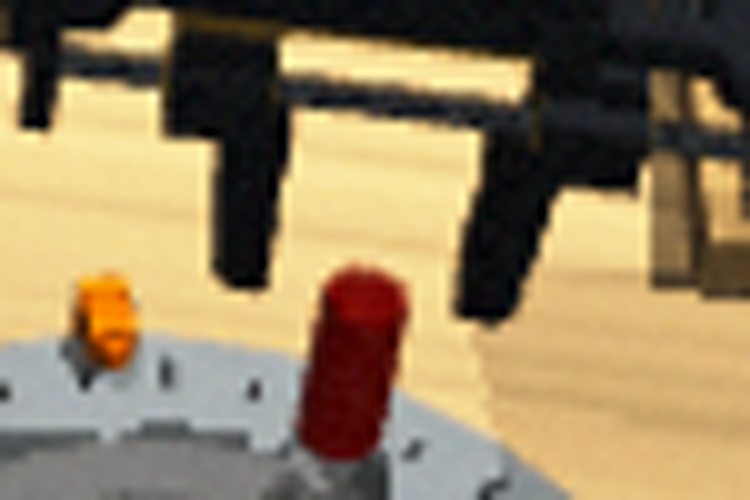

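Run:
```python
from station import *
from h import *
s=read_state();print(s['ee_pos'],s['width'])
c=read_camera('wrist');K=c['intrinsics'];M=np.linalg.inv(c['mount'])
def pr(p):
    q=M[:3,:3]@p+M[:3,3];t=np.arctan2(np.hypot(*q[:2]),q[2]);return (K[:2,2]+K[0,0]*t*q[:2]/np.hypot(*q[:2])).round(0)
for x in (-.025,0,.025):
  for y in (-.022,.022):
    for z in (-.009,.009): print(x,y,z,pr(np.array([x,y,z])))
S=read_camera('scene');E=np.linalg.inv(S['extrinsics'])
T=R.from_quat(s['orientation']).as_matrix()
for x in (-.025,0,.025):
  for y in (-.022,.022):
    p=s['ee_pos']+T@[x,y,0];q=S['intrinsics']@(E[:3,:3]@p+E[:3,3]);print(x,y,p.round(3),(q[:2]/q[2]).round(1))
cv2.imwrite('pics/g_w.png',cv2.resize(c['image'][150:340,130:400],(0,0),fx=2.9,fy=2.9))
```

```text
[0.50881431 0.22509576 0.09088   ] 0.04382630775708522
-0.025 -0.022 -0.009 [208. 239.]
-0.025 -0.022 0.009 [211. 272.]
-0.025 0.022 -0.009 [301. 239.]
-0.025 0.022 0.009 [299. 272.]
0 -0.022 -0.009 [215. 221.]
0 -0.022 0.009 [217. 251.]
0 0.022 -0.009 [294. 221.]
0 0.022 0.009 [293. 251.]
0.025 -0.022 -0.009 [220. 208.]
0.025 -0.022 0.009 [221. 234.]
0.025 0.022 -0.009 [290. 208.]
0.025 0.022 0.009 [289. 234.]
-0.025 -0.022 [0.509 0.247 0.116] [371.2 193.6]
-0.025 0.022 [0.509 0.203 0.116] [352.6 191.1]
0 -0.022 [0.509 0.247 0.091] [369.6 201. ]
0 0.022 [0.509 0.203 0.091] [351.3 198.5]
0.025 -0.022 [0.509 0.247 0.066] [368.1 208.1]
0.025 0.022 [0.509 0.203 0.066] [350.  205.7]
```

View pics/g_w.png

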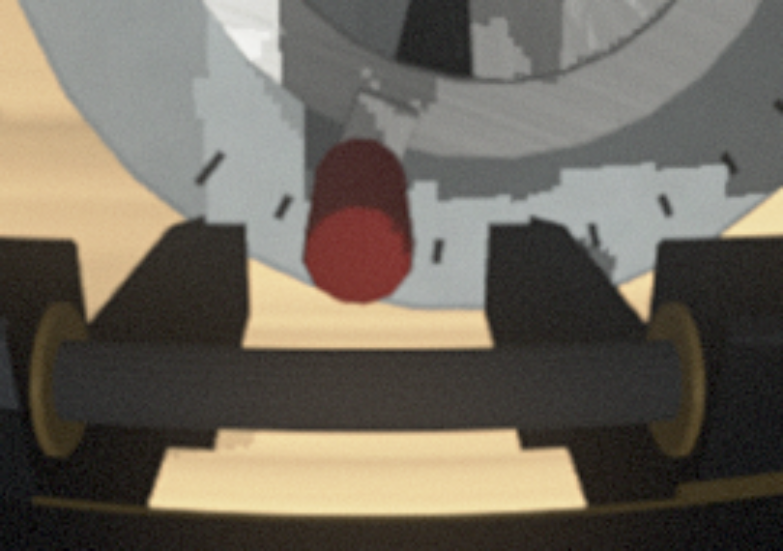

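The triangulated tips look about level with the TCP, roughly 25 mm shorter than stated. I'll choose a height that is safe either way: 15 mm lower, which clears the clip and ring by the stated figures and still overlaps the post. Then I'll push gently along -y.

```bash
python3 -m creep '0.05 0 0 0 0;0.05 0 0 0 0;0.05 0.03 0 0 0;0.05 0.05 0 0 0;0.05 0.07 0 0 0'; python3 -m creep '0 0.025 0 0 0;0 0.05 0 0 0;0 0.07 0 0 0;0 0.07 0 0 0';  python3 look.py pics/h.png; python3 -c "
from station import *
s=read_state();print(s['ee_pos'],s['width'],s['wrist_force'],s['clock'])
import cv2
a=read_camera('scene')['image'];cv2.imwrite('pics/h_s.png',cv2.resize(a[130:290,250:430],(0,0),fx=3.6,fy=3.6))"
```

```text
clock: 4.0
ee_pos: [0.5066, 0.2048, 0.0748]
orientation: [-0.706, -0.001, 0.708, 0.001]
wrist_force: [-5.4, 7.2, 1.7]
width: 0.0439
clock: 4.4
ee_pos: [0.507, 0.1827, 0.0747]
orientation: [-0.706, 0.0, 0.708, 0.001]
wrist_force: [-2.4, 3.3, -1.4]
width: 0.0439
(118, 0, 93, 206)
ring 27 25 [0.59355962 0.19427676] 0.08125267646171606
[0.50741229 0.18279766 0.07479212] 0.044219303112535024 [-2.06878254  2.95558102 -0.85191779] 4.45
```

View pics/h.png

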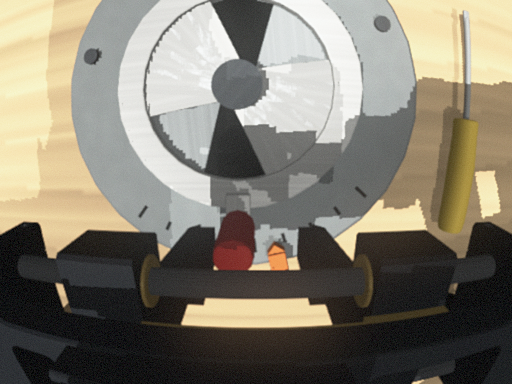

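View pics/h_s.png

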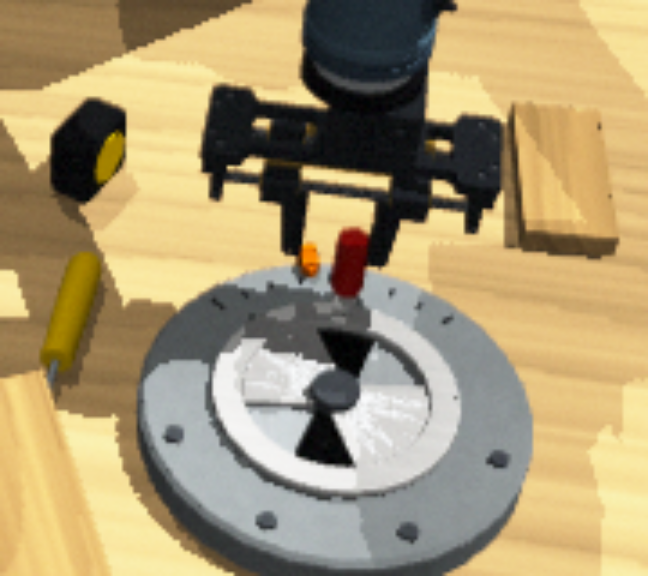

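The push works with 3–7 N and the clip has not moved. The wrist view shows the post top at (234,255) and the clip at (278,256). I'll go on to just short of the aim and measure.

```bash
python3 -m creep '0 0.02 0 0 0;0 0.04 0 0 0;0 0.053 0 0 0;0 0.053 0 0 0'
python3 - <<'E'
from station import *
from h import *
s=read_state();print(s['ee_pos'],s['width'],s['wrist_force'],s['clock'])
c=read_camera("wrist");a=c["image"];cv2.imwrite("pics/i.png",a)
cv2.imwrite("pics/i_c.png",cv2.resize(a[180:300,160:360],(0,0),fx=4,fy=4,interpolation=2))
E
```

```text
clock: 4.9
ee_pos: [0.5079, 0.1669, 0.075]
orientation: [-0.707, 0.0, 0.707, 0.0]
wrist_force: [-2.0, 2.7, -0.8]
width: 0.0441
[0.50792977 0.16690637 0.07498287] 0.044094885855170664 [-2.045051    2.68885958 -0.83713964] 4.9
```

View pics/i_c.png

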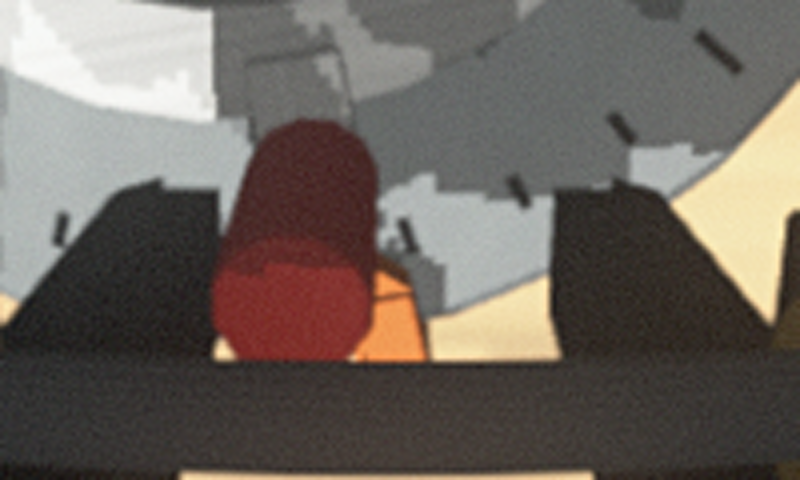

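The finger geometry puts the post at about 190.4°. I'll centre the jaws, rise clear and measure properly.

```bash
python3 -m creep '0 -0.03 0 0 0;0 -0.03 0 0 0;-0.16 -0.03 0 0 0;-0.33 -0.03 0 0 0;-0.5 -0.03 0 0 0'; python3 -m creep '0 0 0.12 0 0;0 0 0.12 0 0;0 0 0.12 0 0'; python3 look.py pics/j.png; python3 -c "
import cv2
a=cv2.imread('pics/j.png');cv2.imwrite('pics/j_c.png',cv2.resize(a[40:220,140:360],(0,0),fx=3.3,fy=3.3,interpolation=2))"
```

```text
clock: 5.45
ee_pos: [0.5085, 0.176, 0.225]
orientation: [0.707, -0.0, -0.707, 0.0]
wrist_force: [0.9, 0.9, -0.0]
width: 0.0439
clock: 5.75
ee_pos: [0.4726, 0.1761, 0.2236]
orientation: [0.708, -0.0, -0.707, 0.0]
wrist_force: [-0.5, 0.3, 0.3]
width: 0.044
(170, 3, 142, 138)
ring 47 47 [0.59395109 0.19416842] 0.08153856515384038
red [243, 142, 21, 20, 338] [253.1, 151.6] [0.5054 0.1782] (np.float64(89.9), np.float64(190.21))
orange [258, 164, 13, 22, 198] [264.0, 174.7] [0.4723 0.1661] (np.float64(124.9), np.float64(192.97))
```

View pics/j_c.png

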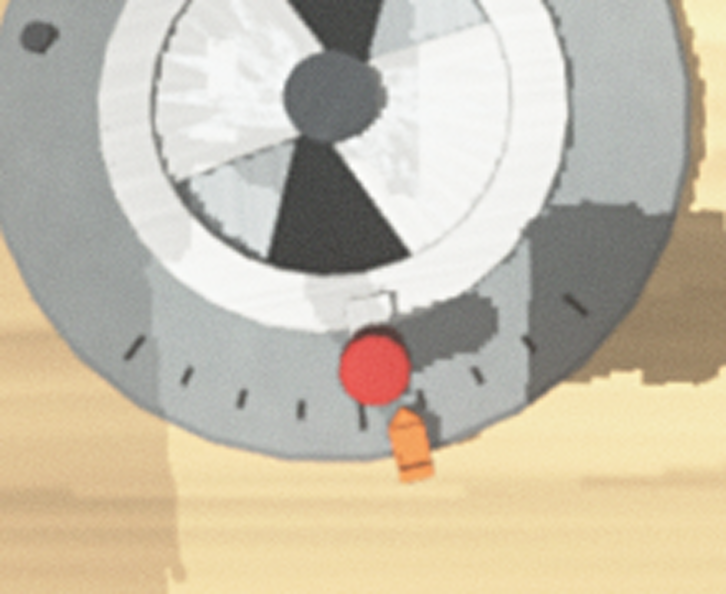

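Measured: post 190.2°, clip 192.97° (unmoved), so 2.75° or about 4.3 mm remains. I'll go back down around the post and push the rest.

```bash
python3 -m creep '0 0 -0.12 0 0;0 0 -0.12 0 0;0.16 0 -0.12 0 0;0.33 0 -0.12 0 0;0.49 0 -0.12 0 0'; python3 -m creep '0 0 0 0 0;0 0.02 0 0 0;0 0.035 0 0 0;0 0.035 0 0 0'; python3 -c "
from station import *
s=read_state();print(s['ee_pos'],s['width'],s['wrist_force'],s['clock'])"
```

```text
clock: 6.3
ee_pos: [0.5086, 0.1759, 0.0742]
orientation: [0.707, -0.0, -0.707, -0.0]
wrist_force: [0.0, -0.4, -0.6]
width: 0.0441
clock: 6.7
ee_pos: [0.5103, 0.1656, 0.0789]
orientation: [0.709, -0.0, -0.706, -0.001]
wrist_force: [0.3, 2.9, -2.2]
width: 0.0442
[0.51034075 0.16559228 0.07890099] 0.04421675360597654 [ 0.32449716  2.89189731 -2.22667331] 6.7
```

```bash
python3 -m creep '0 0.005 0 0 0;0 0.01 0 0 0;0 0.01 0 0 0'; python3 -c "
from station import *
s=read_state();print(s['ee_pos'],s['width'],s['wrist_force'],s['clock'])"
```

```text
clock: 7.0
ee_pos: [0.5097, 0.1628, 0.0775]
orientation: [0.708, -0.0, -0.706, -0.0]
wrist_force: [1.8, 4.9, 0.3]
width: 0.0443
[0.509692   0.16277551 0.0775158 ] 0.044282727398152505 [1.80715471 4.91608657 0.26694967] 7.0
```

```bash
python3 -m creep '0 -0.036 0 0 0;0 -0.036 0 0 0;-0.16 -0.036 0 0 0;-0.33 -0.036 0 0 0;-0.5 -0.036 0 0 0'; python3 -m creep '0 0 0.12 0 0;0 0 0.12 0 0;0 0 0.12 0 0;0 0 0.12 0 0'; python3 look.py pics/k.png; python3 -c "
import cv2
a=cv2.imread('pics/k.png');cv2.imwrite('pics/k_c.png',cv2.resize(a[40:220,140:360],(0,0),fx=3.3,fy=3.3,interpolation=2))"
```

```text
clock: 7.5
ee_pos: [0.5076, 0.1732, 0.2253]
orientation: [-0.706, 0.0, 0.708, -0.0]
wrist_force: [0.3, -0.5, -0.5]
width: 0.0438
clock: 7.9
ee_pos: [0.4726, 0.1732, 0.2235]
orientation: [-0.707, 0.0, 0.707, -0.0]
wrist_force: [0.3, -0.1, 0.2]
width: 0.0438
(167, 3, 143, 138)
ring 53 53 [0.59391573 0.1941182 ] 0.08146570455503152
red [244, 141, 21, 21, 340] [253.9, 150.6] [0.5061 0.1745] (np.float64(90.0), np.float64(192.59))
orange [256, 164, 13, 21, 195] [261.6, 174.3] [0.4722 0.166 ] (np.float64(124.9), np.float64(193.03))
```

View pics/k_c.png

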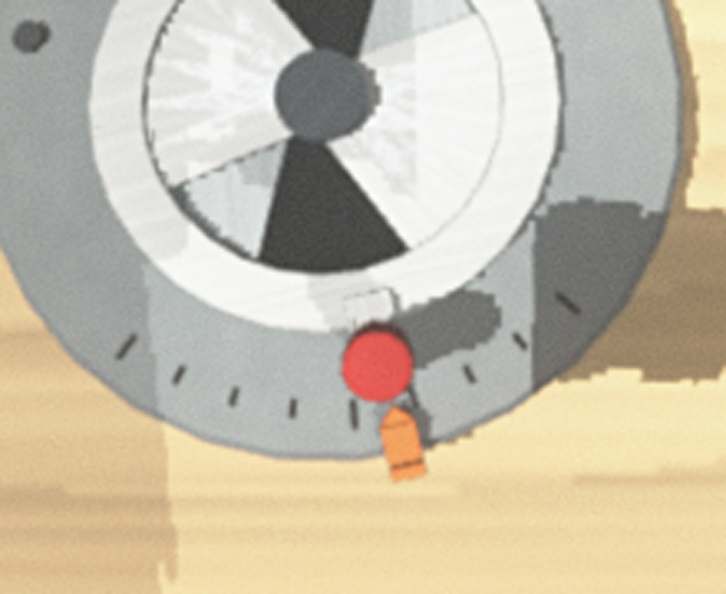

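The post is at 192.6° and the clip at 193.0°, within about 0.4°, and the clip is unmoved. I'll look at it from the other cameras while moving to the button with the jaws closing.

```bash
python3 -m creep '0 0.8 0 0 1;0 0.8 0 0 1;0 0.8 0 0 1;0 0.8 0 0 1;0 0.8 0 0 1'; python3 -m creep '0 0.4 0 0 1;0 0.4 0 0 1;0 0.4 0 0 1;0 0.4 0 0 1;0 0.4 0 0 1'
python3 - <<'E'
from station import *
from h import *
s=read_state();print(s['ee_pos'],s['width'],s['clock'])
c=read_camera("wrist");cv2.imwrite("pics/l_w.png",c["image"])
for n in ("green","red"):
    m=mask(c["image"],45,80,110,50,(0,0,512,230)) if n=="green" else mask(c["image"],172,4,130,60,(0,0,512,230))
    for st,ce in info(m): print(n,st,ce,wz(c,s,ce,.066).round(4))
S=read_camera("scene");D=read_camera("side")
cv2.imwrite("pics/l_s.png",cv2.resize(S["image"][180:290,280:400],(0,0),fx=5,fy=5,interpolation=2))
cv2.imwrite("pics/l_d.png",cv2.resize(D["image"][200:285,130:245],(0,0),fx=6,fy=6,interpolation=2))
C=np.array([.594,.194])
def pol(p): v=p[:2]-C; return np.hypot(*v)*1e3,np.degrees(np.arctan2(v[1],v[0]))%360
for n,c,z in (("s",S,0),("d",D,0)):
    r1,r2=((340,185,375,225),(325,190,348,212)) if n=="s" else ((195,220,235,262),(222,230,240,256))
    for st,ce in info(mask(c["image"],170,4,140,50,r1)): print(n,"post",st,ce,np.round(pol(onz(c,ce,.072)),1))
    for st,ce in info(mask(c["image"],6,16,140,80,r2)): print(n,"clip",st,ce,np.round(pol(onz(c,ce,.036)),1))
E
```

```text
clock: 8.45
ee_pos: [0.4723, -0.0694, 0.2236]
orientation: [-0.707, 0.001, 0.707, 0.001]
wrist_force: [0.7, 0.5, -0.1]
width: 0.0061
clock: 8.95
ee_pos: [0.4721, -0.1866, 0.2233]
orientation: [-0.707, 0.0, 0.708, 0.001]
wrist_force: [0.7, 0.2, -0.6]
width: 0.0002
[ 0.47211023 -0.18663851  0.22330017] 0.0002239127723144456 8.95
green [245, 99, 26, 26, 512] [257.4, 111.3] [ 0.5436 -0.1886  0.066 ]
green [418, 110, 18, 23, 295] [427.0, 121.3] [ 0.5425 -0.386   0.066 ]
red [308, 93, 27, 28, 544] [321.0, 106.1] [ 0.5504 -0.2554  0.066 ]
red [457, 95, 17, 24, 288] [465.8, 106.6] [ 0.5668 -0.4467  0.066 ]
red [2, 153, 11, 8, 32] [6.0, 155.6] [0.5106 0.1607 0.066 ]
s post [340, 194, 4, 18, 57] [341.2, 201.4] [ 90.7 188.6]
s clip [332, 197, 4, 7, 18] [333.6, 200.1] [131.3 194.2]
d post [214, 222, 6, 17, 71] [216.5, 229.4] [ 88.1 195.5]
d clip [226, 241, 9, 9, 42] [231.2, 243.5] [127.9 192.7]
```

View pics/l_w.png

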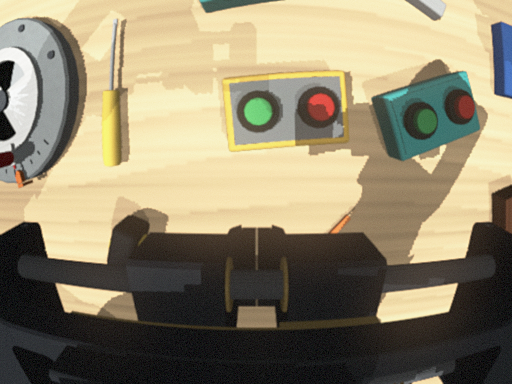

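View pics/l_s.png

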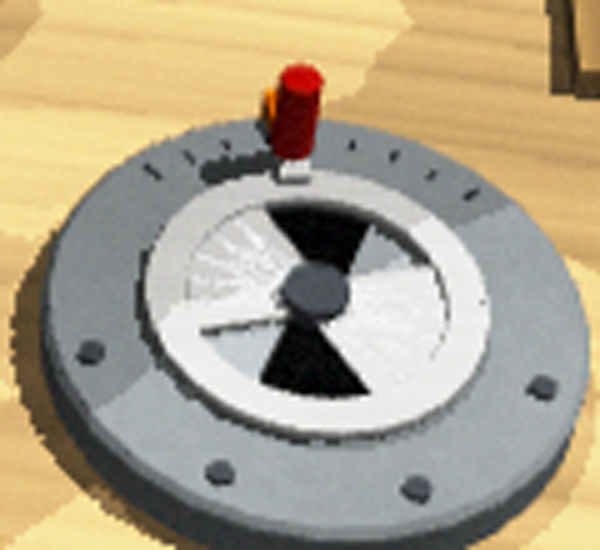

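View pics/l_d.png

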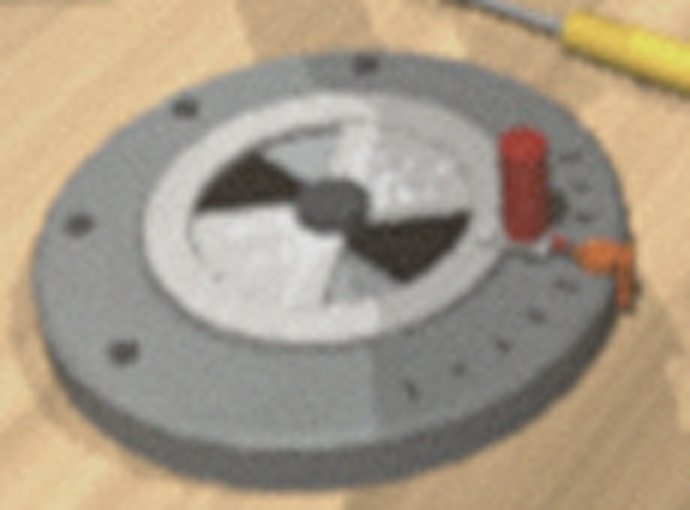

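Run:
```python
from station import *
from h import *
S=read_camera("scene");D=read_camera("side")
C=np.array([.594,.194])
def pol(p): v=p[:2]-C; return np.round((np.hypot(*v)*1e3,np.degrees(np.arctan2(v[1],v[0]))%360),1)
ps=info(mask(S["image"],172,4,150,60,(325,185,375,225)))
pd=info(mask(D["image"],170,4,120,50,(205,215,235,243)))
print(ps,pd)
a=ps[0][1];b=max(pd,key=lambda t:t[0][4])[1]
t=tri([ray(S,a),ray(D,b)]);print(t,pol(t),pol(onz(S,a,.072)),pol(onz(D,b,.072)))
```

```text
[([335, 194, 9, 18, 134], [339.0, 202.4])] [([214, 222, 7, 18, 99], [216.7, 229.9])]
[0.50770946 0.17416096 0.07231499] [ 88.5 192.9] [ 87.2 192.4] [ 89.1 194.3]
```

All views agree (post 192.9° triangulated), so the lever is aligned. The green button on the yellow box is at (0.544,−0.1886): wrist pixel (257,111), with its red stop at (321,106) and the turquoise decoy at (427,121). I'll move above it and then down with force checks.

```bash
python3 -m creep '0 0.005 -0.24 0 1;0 0.005 -0.24 0 1;0.12 0.005 -0.24 0 1;0.25 0.005 -0.24 0 1;0.37 0.005 -0.24 0 1'; python3 -m creep '0 0 0 0 1;0 0 0 0 1'
python3 - <<'E'
from station import *
from h import *
S=read_camera("scene");cv2.imwrite("pics/n_s.png",cv2.resize(S["image"][130:240,130:270],(0,0),fx=5,fy=5,interpolation=2))
cv2.imwrite("pics/n_w.png",read_camera("wrist")["image"])
E
```

```text
clock: 9.7
ee_pos: [0.5446, -0.187, 0.1121]
orientation: [0.707, 0.0, -0.707, 0.001]
wrist_force: [-0.2, 0.2, -0.5]
width: 0.0004
clock: 9.9
ee_pos: [0.5444, -0.1874, 0.1136]
orientation: [-0.707, -0.0, 0.707, 0.0]
wrist_force: [0.5, -0.2, 0.6]
width: 0.0004
```

View pics/n_s.png

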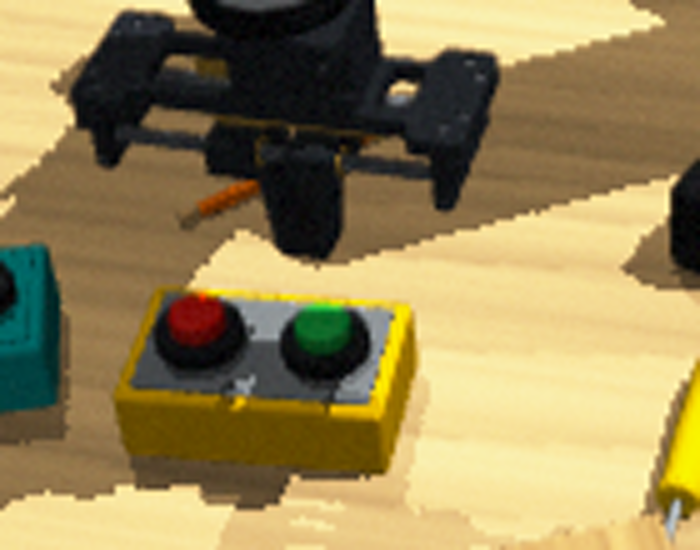

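View pics/n_w.png

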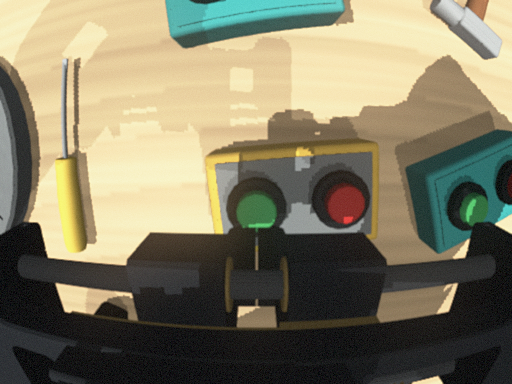

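Run:
```python
from station import *
from h import *
s=read_state();S=read_camera("scene");E=np.linalg.inv(S['extrinsics'])
def pr(p): q=S['intrinsics']@(E[:3,:3]@p+E[:3,3]);return (q[:2]/q[2]).round(1)
p=s['ee_pos'];print(p)
for z in (.068,p[2]-.025,p[2],p[2]+.01): print(z,pr(np.array([p[0],p[1],z])))
for z in (.13,.15,.17,.19):print(onz(S,(151,162.4),z).round(3),onz(S,(191,181),.113).round(3))
```

```text
[ 0.54587389 -0.18863417  0.11576466]
0.068 [193.7 194.1]
0.09076465683510473 [192.7 187.6]
0.11576465683510473 [191.6 180.3]
0.12576465683510474 [191.1 177.3]
[ 0.516 -0.304  0.13 ] [ 0.546 -0.19   0.113]
[ 0.538 -0.292  0.15 ] [ 0.546 -0.19   0.113]
[ 0.559 -0.28   0.17 ] [ 0.546 -0.19   0.113]
[ 0.581 -0.268  0.19 ] [ 0.546 -0.19   0.113]
```

```bash
python3 -m creep '0.04 0 0 0 1;0.07 0 0 0 1;0.07 0 0 0 1' | grep -E 'pos|force'; python3 -m creep '0.02 0 0 0 1;0.03 0 0 0 1;0.03 0 0 0 1'| grep -E 'pos|force'; python3 -m creep '0.015 0 0 0 1;0.02 0 0 0 1;0.02 0 0 0 1'| grep -E 'pos|force'
```

```text
ee_pos: [0.5432, -0.1876, 0.0906]
wrist_force: [0.3, -0.4, 0.3]
ee_pos: [0.5439, -0.188, 0.0825]
wrist_force: [-0.7, 0.7, -0.4]
ee_pos: [0.5441, -0.188, 0.0769]
wrist_force: [0.1, -0.2, -0.1]
```

```bash
python3 -m creep '0.01 0 0 0 1;0.02 0 0 0 1;0.02 0 0 0 1' | grep -E 'pos|force'; python3 -m creep '0.01 0 0 0 1;0.01 0 0 0 1;0.01 0 0 0 1'| grep -E 'pos|force'; python3 -c "
from station import *
from h import *
S=read_camera('scene');cv2.imwrite('pics/o_s.png',cv2.resize(S['image'][150:230,140:240],(0,0),fx=7,fy=7,interpolation=2))"
```

```text
ee_pos: [0.544, -0.188, 0.0707]
wrist_force: [-1.1, -0.5, -0.2]
ee_pos: [0.5443, -0.1881, 0.0681]
wrist_force: [-0.6, 0.0, -0.3]
```

View pics/o_s.png

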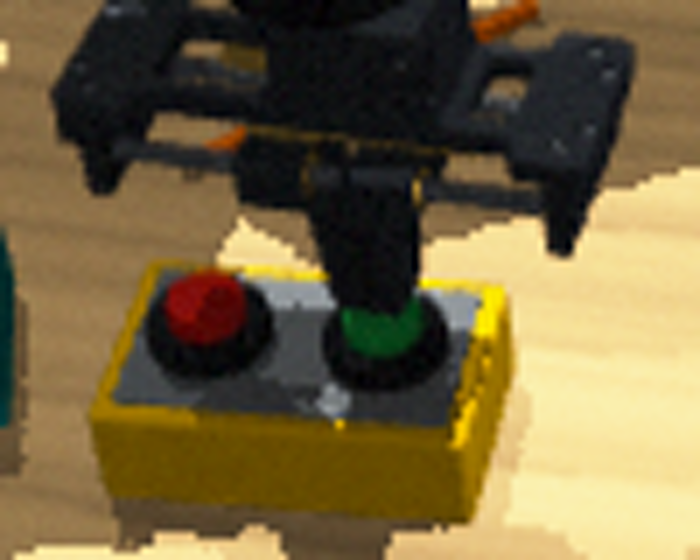

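The tip is just above the green button at (380,310) in the crop, centred, with no contact yet. I'll go on down.

```bash
python3 -m creep '0.01 0 0 0 1;0.01 0 0 0 1;0.01 0 0 0 1' | grep -E 'pos|force'; python3 -m creep '0.01 0 0 0 1;0.01 0 0 0 1;0.01 0 0 0 1'| grep -E 'pos|force'
```

```text
ee_pos: [0.5442, -0.1881, 0.0651]
wrist_force: [0.1, 0.3, -0.2]
ee_pos: [0.5442, -0.1881, 0.0621]
wrist_force: [0.6, -0.1, -0.0]
```

```bash
python3 -m creep '0.01 0 0 0 1;0.01 0 0 0 1;0.01 0 0 0 1' | grep -E 'pos|force'
```

```text
ee_pos: [0.5445, -0.1883, 0.0595]
wrist_force: [-0.2, 0.9, 2.1]
```

Contact at TCP z≈0.061. I'll press through the 6 mm stroke until the force jumps at the stop.

```bash
python3 -m creep '0.007 0 0 0 1;0.014 0 0 0 1;0.014 0 0 0 1' | grep -E 'pos|force'; python3 -m creep '0.007 0 0 0 1;0.007 0 0 0 1;0.007 0 0 0 1'| grep -E 'pos|force'
```

```text
ee_pos: [0.5446, -0.1883, 0.0554]
wrist_force: [-0.5, 0.8, 5.2]
ee_pos: [0.5447, -0.1883, 0.0552]
wrist_force: [-7.6, 3.1, 20.7]
```

The force jumped from 5 N to 20.7 N with z held at 0.0552, so it is at the end stop. I'll let go and rise clear.

```bash
python3 -c "
from station import *
from h import *
S=read_camera('scene');cv2.imwrite('pics/p_s.png',cv2.resize(S['image'][150:230,140:240],(0,0),fx=7,fy=7,interpolation=2))
print(read_state()['wrist_force'])"
python3 -m creep '-0.05 0 0 0 1;-0.15 0 0 0 1;-0.3 0 0 0 1;-0.45 0 0 0 1;-0.6 0 0 0 1'; python3 -m creep '0 0 0.3 0 1;0 0 0.3 0 1;0 0 0.3 0 1;0 0 0.3 0 1'
python3 - <<'E'
from station import *
from h import *
S=read_camera("scene");D=read_camera("side");cv2.imwrite("pics/q_s.png",S["image"]);cv2.imwrite("pics/q_d.png",D["image"])
s=read_state();c=read_camera("wrist");cv2.imwrite("pics/q_w.png",c["image"]);print(s["wrist_force"],s["clock"])
C=np.array([.594,.194])
def pol(p): v=p[:2]-C; return np.round((np.hypot(*v)*1e3,np.degrees(np.arctan2(v[1],v[0]))%360),1)
a=info(mask(S["image"],172,4,150,60,(325,185,375,225)));b=info(mask(D["image"],170,4,120,50,(205,215,235,243)))
print(a,b,info(mask(S["image"],45,80,130,50,(180,180,215,215))),info(mask(D["image"],5,16,130,80,(222,235,240,256))))
E
```

```text
[-7.49232264  3.43729014 20.40155204]
clock: 13.65
ee_pos: [0.5438, -0.1878, 0.2341]
orientation: [-0.707, -0.0, 0.707, 0.0]
wrist_force: [0.9, -0.4, -0.9]
width: 0.0002
clock: 14.05
ee_pos: [0.454, -0.1882, 0.233]
orientation: [0.707, -0.001, -0.707, -0.0]
wrist_force: [-0.8, -0.2, -0.2]
width: 0.0003
[ 0.2382622  -0.04438989 -0.51713639] 14.15
[([334, 193, 10, 19, 139], [338.9, 202.3])] [([214, 222, 7, 18, 93], [216.8, 229.4])] [([189, 191, 12, 10, 95], [194.4, 195.1])] [([226, 240, 10, 11, 53], [231.3, 243.6])]
```

View pics/p_s.png

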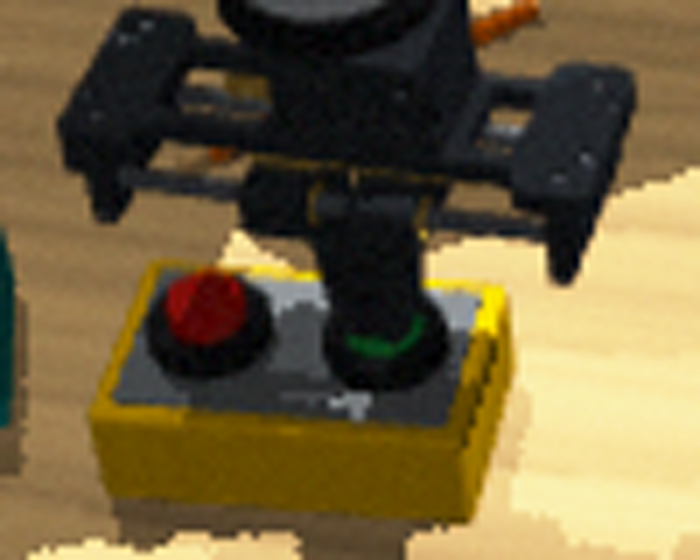

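View pics/q_s.png

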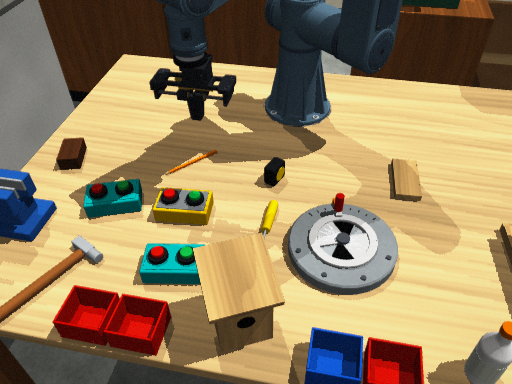

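The pressed view shows the green button sunk to a thin crescent at (385,345) while the red button stands up. It has since sprung back: its mask centre (194.4,195.1) is the same as at the start. The post at (339,202), the clip and the bystanders are where they should be, and the arm is clear. I'm handing in.

```bash
python3 -c "
from station import *
print(sign_off())"
```

```text
the job is handed in; nothing more can be done
None
```

I pushed the damper lever round to the orange clip, then pressed the green start button on the yellow box down to its stop and let go. I handed the job in at about 14.2 s.

**Lever:** In the wrist view the post ended at 192.6° and the clip at 193.0°. The clip had not moved from its first reading of 192.9°. Triangulating the other two cameras put the post at 192.9°. Taken alone, the scene camera gave 192.4° and the side camera 194.3°, so they spread by about 2°, wider than the wrist reading suggests. The push force I read was at most about 9 N.

**Button:** Force rose to about 5 N over roughly 6 mm, then to 20.7 N with no more travel, so it reached the stop. After release, its image was back to the starting one.

**Left alone:** In the last scene picture the red stop button, tape measure, screwdriver, pencil and offcut look undisturbed. I checked these by eye, not by measurement.

**Disagreement:** The fingertips did not reach 25 mm ahead of the tool point as stated. In the images they sat about level with it. On the button, contact came only about 7 mm below where level tips would have touched. I chose the lever-push height to be safe either way and found the button by force.

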